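Release and slide off the filter cover

ROBOT

A 6-joint arm with a two-finger parallel gripper is mounted at the origin on a cart in front of the work surface, level with it; the furniture and walls round the work are solid. World frame = base frame: x ahead of the robot, y to its left, z up, the work surface at z = 0. Lengths are in mm, angles in rad, forces in N, time in s.
With the tool pointing down it reaches from about 300 to 775 mm from the base axis. Payload 14.6 kg.
Tool frame: the origin (TCP) lies on the centre line of the jaws, within the pads' length; the fingertips stand 19 mm ahead of it and the grasp point (between the pads) is the TCP (bot.tip_reach is the distance from the TCP to the fingertips, in mm); z points along the fingers, y is the line along which they close (so a half turn about z gives the same grasp; the last joint's range is limited). The gripper opens to 85 mm and grips with 20 to 120 N. Pads are 22 mm wide; open, the fingers measure 114 mm over their backs; the gripper's body (76 mm by 85 mm) begins 54 mm behind the grasp point. The pads swing forward as they close: fully open they stand 13 mm farther back than shut.
Start: joints at [-1.352, 0.3, 1.521, -0, 1.321, -0.067], TCP at [155.052, -527.682, 250.281] pointing down, gripper open.
Joint ranges: [-3.03, 3.03], [-0.79, 2.21], [0.23, 2.52], [-1.04, 4.18], [0, 3.07], [-2.55, 2.55]. Speed limits (rad/s): [2.22, 2.22, 2.57, 3.14, 3.14, 3.14].

INTERFACE

Orientations are given as a unit quaternion [w, x, y, z].
In Python, from rig import bot gives the robot as it stands. Calls block until the motion is done:
- bot.move_to(position, orientation): joint-space move of the TCP to a pose.
- bot.servo_line(position, attitude=None, speed=150, until_force=None): straight line of the TCP; attitude=None keeps the orientation; speed is the mean speed in mm/s. With until_force (N) it stops when the force on the tool has changed by that much, and returns True; else False.
- bot.move_joints(angles): joint-space move.
- bot.move_gripper(opening, grip_force=None): finger opening in mm; grip_force is the grip in N (None keeps the last); returns when the fingers have stopped.
- bot.dwell(seconds).
- bot.ik(position, orientation): joint angles nearest the present ones, or None.
- bot.read_state(): the state.
- bot.read_camera(name): name is "scene" or "top"; returns a dict with "image" (420x560x3 uint8, blue, green, red), "depth" (420x560 float32, mm along the optical axis (not along the pixel's ray), 0 where there is no reading), "fovy" (degrees; the focal length in pixels is half the picture's height over the tangent of half this angle, whatever the lens; pixels are square), "cx", "cy" (the principal point, pixels), "k1" (the pictures are not rectified: a ray, as slopes to the right and down, at radius r is drawn at 1 + k1 r^2 times it, then the intrinsics apply), "eye" and "attitude" of the camera in the world. Camera axes: x right, y down, z forward; pixel columns grow to the right and rows downward; lengths in mm; the calibration is good to about 2 mm. A picture is of the moment at which its call begins.
A pose or a line that the arm cannot do raises bot.MotionError and nothing moves.
- bot.finish_job(): hands the job in; it is judged then, once.
The state is a dict: "clock": time; "joint_positions": joint angles; "qvel": joint speeds; "effort": joint torques, N m; "ee_pos": TCP position; "tool_rot": TCP orientation; "ft_force": force on the tool from outside, world axes, zero at the start; "moment": the same for the moment, N m; "grip_width": finger opening in mm; "grip_force": force on a finger pad.
Only numpy, scipy, OpenCV 4.12 (cv2) and the standard library are available. Lean on these libraries where they do the work, as an engineer would, in place of code of your own. Each camera call takes 0.05 s, during which the arm holds its last target. There are 200 camera calls.

TASK

Open the filter compartment of the small white bench unit: press its orange snap tab down until the blue cover is released and jumps forward, then push the cover by its raised rib off its seat and all the way onto the grey rest ledge, so that the tab springs up again behind it. Only push it with the fingertips, do not lift or tip the cover, and leave the things standing around where they are.

Things in the scene. Friction and masses are not known exactly. Their poses are not given: they have to be found in the camera images.
- filter_unit: White low bench filter unit, fixed, 116 (x) x 226 (y) x 53 (z) mm. Origin on the worktop near the tab; it extends from y=-124 to y=+102 mm. The cover slides off along its +y axis, on grey runners 42 mm high, between side walls (inner faces x=+-49 mm, 49.5 mm high). The orange tab lies in a well 72 mm wide (x), from y=-22 to +34 mm.
- seat (a point): Point at the cover's seat, (0, -63, 42) mm in the unit's frame, above the blue filter cartridge. Two side lips (underside 48.5, top 53 mm high, y=-118 to -9 mm, reaching in to x=+-39 mm) hold the cover down. A small spring plunger in the rear wall drives the cover about 10 to 18 mm towards +y when the tab releases it.
- rest (a point): Where the cover's origin lies when it is against the end stop: (0, 52, 42) mm in the unit's frame. Grey rest ledge, 42 mm high, from y=+34 mm to the end stop at y=+97 mm (49.5 mm high); no lips above it.
- cover: Blue flat cover, 92 (x) x 90 (y) x 5 (z) mm, 0.1 to 0.17 kg, loose. Origin at the centre of its underside, axes parallel to the unit's. In the unit's frame the origin starts at (0, -63, 42) mm, is at about y=-53 to -45 mm when released and y=+52 mm against the end stop. About 1 to 4 N push it along.
- cover_rib (a point): Middle of the top of the cover's push rib, a bar 50 mm wide (x) and 8 mm thick (y), 10 mm to +y of the cover's centre; its top is 17 mm above the cover's underside, 12 mm above its upper face and 59 mm above the worktop. Its rear (-y) face is the one to push; behind it are 51 mm of flat cover.
- tab_top (a point): Centre of the orange tab's press pad on its top face, at (0, 8, 40) mm in the unit's frame when the tab is up. The free pad is 40 mm wide (x) and reaches from y=-12 to +26 mm in the unit's frame. At its -y end a tooth, 5 mm thick, stands 7 mm above the pad and blocks the cover's front edge.
- tab (a joint): Downward travel of the orange snap tab in m: 0 up (locking), 0.009 fully pressed; pressing takes 2 to 9 N and a spring returns it. The cover is let go at about 0.005 to 0.006. Let go of after that, the tab stays held down at about 0.0035 by the cover above it, and springs up to 0 once the cover has passed completely.
- vial: Small vial with black cap, 27 mm wide, 68 mm high, loose, stands beside the unit; origin at the centre of its underside. Not to be moved.
- blue_cap: Blue screw cap, 38 mm wide, 18 mm high, loose, lies beside the unit; origin at the centre of its underside. Not to be moved.
- beaker: Clear beaker, 55 mm wide, 71 mm high, loose, at the back; origin at the centre of its underside. Not to be moved.
- timer: White bench timer, 68 x 68 x 21 mm, loose, at the left; origin at the centre of its underside. Not to be moved.
- sample_jar: White square plastic bottle with white cap, 54 x 54 x 103 mm, loose, at the left back; origin at the centre of its underside. Not to be moved.
- bulb: Red rubber pipette bulb, 48 x 78 x 48 mm, loose, at the right back; origin at the centre of its underside. Not to be moved.
Mind the look-alikes: they are no part of the job. Several things have the shape of the cover; the one meant has the colours described above.

How it is judged (in metres and radians):
On the way, in this order (a step that is already met when the one before it is completed fails the run):
1. the orange tab is pressed in while the cover is still on its seat (value of joint tab above 0.006 m and y of cover in the frame of filter_unit below -0.02 m), for 0.05 s.
2. the released cover is pushed off its seat (y of cover in the frame of filter_unit above 0.034 m), for 0.1 s.
At the end, for the whole second after the job is handed in: The cover lies flat and still on the rest ledge, its centre between 34 and 60 mm along the unit's +y axis (end stop at 52 mm), its underside 38 to 47 mm above the worktop, tilted less than 0.06 rad, and the orange tab has sprung up again (less than 3 mm down) (y of cover in the frame of filter_unit between 0.034 and 0.06 m and z of cover in the frame of filter_unit between 0.038 and 0.047 m and angle between cover's own z axis and vertical below 0.06 rad and value of joint tab below 0.003 m and linear speed of cover below 0.02 m/s); the robot touches nothing.
It fails at once if the cover is lifted (its centre more than 10 mm above its runners) (z of cover in the frame of filter_unit above 0.052 m).
It fails at once if the cover is tipped by more than 0.3 rad (angle between cover's own z axis and vertical above 0.3 rad).
It fails at once if a thing standing around is moved by more than 20 mm (distance of any of vial, blue_cap, beaker, timer, sample_jar, bulb from where it was at the start of the episode above 0.02 m).
It also fails if it takes over 38 s, if anything falls off the work surface, if the arm or the gripper's body presses on something with over 40 N, if the wrist force passes 120 N, or if a joint passes its speed limit or range.

## Working session

There is one attempt and no reset: what is moved stays moved. The work goes in short steps, each a Python script; the robot and the scene stay as the last script left them, time stands still between calls to the robot, and variables do not carry over. Pictures are saved under pics/ and viewed, at most 10 in all, crops included, and the job is handed in when it is done.

```bash
mkdir -p pics; ls
cat > h.py <<'E'
import numpy as np, cv2
from rig import bot
from scipy.spatial.transform import Rotation as R
def rot(q): return R.from_quat(np.roll(q,-1)).as_matrix()
def K(c):
    f=c["image"].shape[0]/2/np.tan(np.radians(c["fovy"])/2)
    return np.array([[f,0,c["cx"]],[0,f,c["cy"]],[0,0,1.]])
def dist(c):return np.array([c["k1"],0,0,0,0.])
def rays(c,px):
    u=cv2.undistortPoints(np.float64(px).reshape(-1,1,2),K(c),dist(c)).reshape(-1,2)
    return np.c_[u,np.ones(len(u))]
def onplane(c,px,z):
    d=rays(c,px)@rot(c["attitude"]).T; e=np.array(c["eye"])
    return e+d*((z-e[2])/d[:,2])[:,None]
def withdepth(c,px):
    px=np.int32(px).reshape(-1,2); d=c["depth"][px[:,1],px[:,0]]
    return np.array(c["eye"])+(rays(c,px)*d[:,None])@rot(c["attitude"]).T
def proj(c,P):
    Rm=rot(c["attitude"]); p=(np.float64(P).reshape(-1,3)-np.array(c["eye"]))@Rm
    return cv2.projectPoints(p,np.zeros(3),np.zeros(3),K(c),dist(c))[0].reshape(-1,2)
E
python3 - <<'E'
from h import *
for n in("scene","top"):
    c=bot.read_camera(n); cv2.imwrite(f"pics/{n}0.png",c["image"]); print(n,c["eye"],c["attitude"],c["fovy"],c["k1"],c["cx"],c["cy"])
print(bot.read_state())
E
```

```text
pics
scene [-224.00021343  925.08284489  889.69718036] [ 0.16413915 -0.32778849  0.81828331 -0.44274763] 44.763252803739 -0.10434771912541398 271.62634533328907 207.58579896697609
top [ 548.58593554   12.76494453 1151.81703923] [ 0.02225959 -0.70582441  0.70794324 -0.01152367] 53.82026325347233 -0.0641369535824043 278.9158940331664 211.96420967114562
{'clock': 0.1, 'joint_positions': array([-1.35161117e+00,  3.00405667e-01,  1.52151641e+00, -3.78289961e-06,
        1.32070511e+00, -6.66428503e-02]), 'qvel': array([-0.00029198, -0.00131779, -0.00275418,  0.00187534,  0.0020453 ,
        0.00125861]), 'effort': array([ 9.36171273e-04, -5.44377208e+01, -3.62372625e+01, -1.33638682e-04,
        3.03022149e-03,  5.72016461e-06]), 'ee_pos': array([ 155.00593933, -527.50745993,  249.78455584]), 'tool_rot': array([-5.15624542e-04,  9.89804964e-01,  1.42428458e-01, -4.12414232e-05]), 'ft_force': array([-0.46729827, -0.58976913, -0.42091944]), 'moment': array([0.00411169, 0.01426481, 0.01977817]), 'grip_force': 0.0, 'grip_width': 85.43173287987456}
```

View pics/scene0.png

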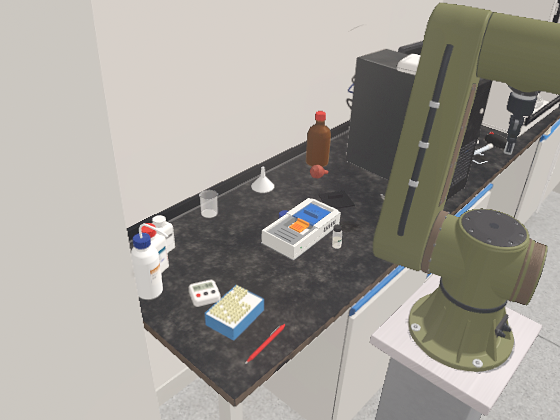

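View pics/top0.png

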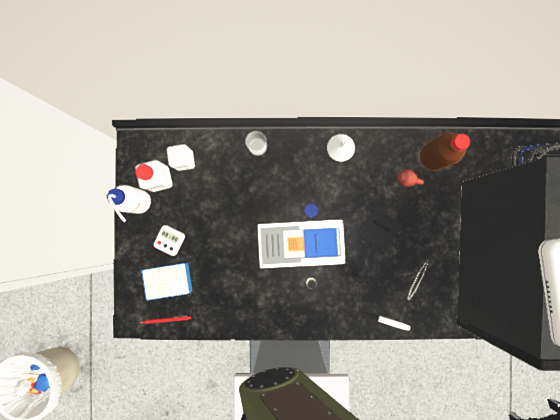

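Candidates for the cover: the blue plate at top (321,243); the blue screw cap (311,211); the blue tip rack (166,282); the dark plates at (375,232). By its description, the cover is the plate with the rib in the white unit beside the orange tab (294,244). Next I'll check a crop and measure.

Run:
```python
from h import *
c=bot.read_camera("top"); im=c["image"]; cv2.imwrite("pics/crop1.png",cv2.resize(im[195:300,245:405],None,fx=5,fy=5,interpolation=cv2.INTER_CUBIC))
h=cv2.cvtColor(im,cv2.COLOR_BGR2HSV)
roi=np.zeros(im.shape[:2],np.uint8); roi[215:275,250:352]=255
def rect(m,z,n):
    cs,_=cv2.findContours(m&roi,cv2.RETR_EXTERNAL,cv2.CHAIN_APPROX_NONE); k=max(cs,key=cv2.contourArea)
    P=onplane(c,k.reshape(-1,2),z)[:,:2].astype(np.float32); r=cv2.minAreaRect(P); print(n,r)
rect(cv2.inRange(h,(100,120,60),(125,255,255)),47,"blue")
rect(cv2.inRange(h,(8,120,120),(22,255,255)),40,"orange")
rect(cv2.inRange(h,(0,0,100),(180,255,255)),50,"unit")
for n,p,z in(("vial",(311,283),68),("cap",(311,211),18)): print(n,onplane(c,[p],z))
print("depth pts",withdepth(c,[(330,243),(283,243),(294,244),(264,262),(311,211),(311,283),(312,243)]).round(1))
```

```text
blue ((519.910400390625, -80.20869445800781), (72.62333679199219, 85.29659271240234), 3.378965377807617)
orange ((516.6661376953125, -13.751279830932617), (34.3519401550293, 39.9919548034668), 5.442927837371826)
unit ((517.2075805664062, -28.7452392578125), (122.35952758789062, 230.66799926757812), 3.0026793479919434)
vial [[414.95172576 -53.91949832  68.        ]]
cap [[605.18387422 -58.07365673  18.        ]]
depth pts [[ 518.3 -106.3   47.6]
 [ 518.4   18.8   40.2]
 [ 515.7  -10.6   42.4]
 [ 467.9   69.8   42.1]
 [ 605.1  -58.    18.8]
 [ 415.2  -53.8   70. ]
 [ 518.4  -58.5   45.8]]
```

View pics/crop1.png

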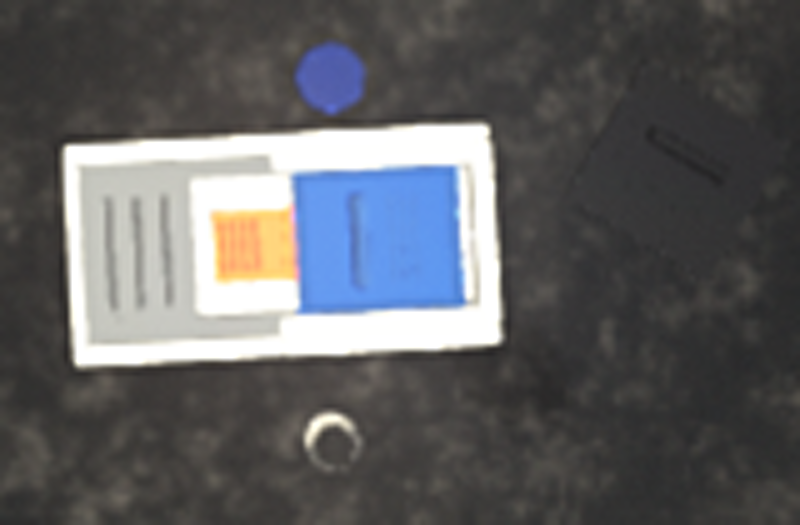

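The crop shows the cover (380,240) with its rib at (355,240) and the orange tab at (250,245). The dark look-alike (680,160) is outside the unit, and the cap (330,75) and vial (330,440) sit at either side. Before moving, I'll check the extent of the black box for the swing-in.

```bash
cat >> h.py <<'E'
yaw=np.radians(3.1); ux=np.array([np.cos(yaw),np.sin(yaw),0]); uy=np.array([-np.sin(yaw),np.cos(yaw),0]); O=np.array([516.9,-17.8,0])
def U(x,y,z): return O+ux*x+uy*y+np.array([0,0,z])
def quat(s):
    y=s*ux; z=np.array([0,0,-1.]); q=R.from_matrix(np.c_[np.cross(y,z),y,z]).as_quat(); return np.roll(q,1)
E
python3 - <<'E'
from h import *
c=bot.read_camera("top"); v,u=np.mgrid[120:380:4,440:560:4]; P=withdepth(c,np.c_[u.ravel(),v.ravel()])
b=P[P[:,2]>60]; print(b.min(0),b.max(0)); 
hi=b[b[:,2]>200]; print(np.percentile(hi,[1,5,50,95,99],axis=0).round())
bot.move_gripper(0); print(bot.tip_reach)
for s in(1,-1): print(bot.ik(U(0,14,180),quat(s)))
E
```

```text
[ 290.55206493 -669.61283565   60.20191266] [ 784.72723041   12.76494453 1151.81703923]
[[ 295. -522.  203.]
 [ 310. -492.  216.]
 [ 491. -468.  339.]
 [ 680. -456.  420.]
 [ 730.   13. 1152.]]
19.0
[-7.83700682e-02  2.95876557e-01  1.69836521e+00 -4.44089210e-16
  1.14735088e+00 -1.32475275e-01]
None
```

```bash
python3 - <<'E'
from h import *
s=bot.read_state(); bot.servo_line([90,-390,270],speed=200)
bot.move_to(U(0,14,140),quat(1))
s=bot.read_state(); print(s["clock"],s["ee_pos"],s["ft_force"],s["grip_width"])
for n in("scene","top"):
    c=bot.read_camera(n); p=proj(c,U(0,0,40))[0].astype(int); x0,y0=np.maximum(p-[70,60],0)
    i=c["image"].copy()
    for q in [U(*k) for k in((0,8,40),(-58,-124,50),(58,-124,50),(58,102,50),(-58,102,50))]:
        cv2.circle(i,tuple(proj(c,q)[0].astype(int)),1,(0,255,0),-1)
    cv2.imwrite(f"pics/{n}2.png",cv2.resize(i[y0:y0+110,x0:x0+140],None,fx=5,fy=5,interpolation=cv2.INTER_CUBIC)); print(x0,y0)
E
python3 -c "
import cv2,numpy as np
cv2.imwrite('pics/both2.png',cv2.resize(np.hstack([cv2.imread('pics/scene2.png'),cv2.imread('pics/top2.png')]),(800,314)))"
```

```text
4.0 [516.17622694  -4.55386933 140.20338548] [-0.50180491 -0.25473886 -0.07069377] 0.3122197156214221
230 163
226 183
```

View pics/both2.png

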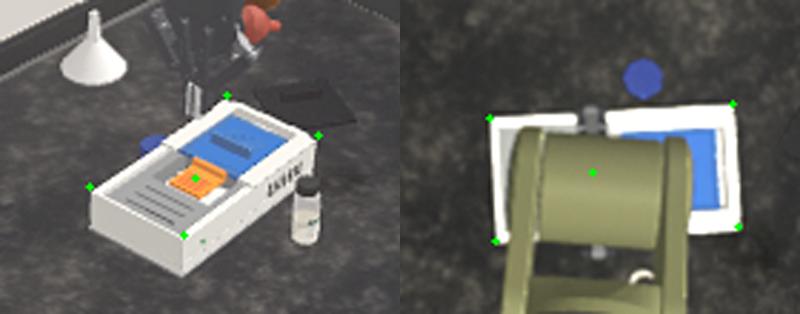

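In both views the green unit corners and pad point land on the unit and the tab, and the closed fingertips hang above it. Now I'll press.

Run:
```python
from h import *
bot.servo_line(U(0,14,19+44),speed=80)
r=bot.servo_line(U(0,14,19+31.2),speed=25,until_force=25); bot.dwell(0.15)
s=bot.read_state(); print(r,s["clock"],s["ee_pos"],s["ft_force"])
c=bot.read_camera("scene"); x0,y0=250,185
cv2.imwrite("pics/p3.png",cv2.resize(c["image"][y0:y0+80,x0:x0+110],None,fx=6,fy=6,interpolation=cv2.INTER_CUBIC))
```

```text
False 6.0167 [516.40998292  -3.88788226  50.35501905] [ 2.02116924 -2.00087072  4.51618033]
```

View pics/p3.png

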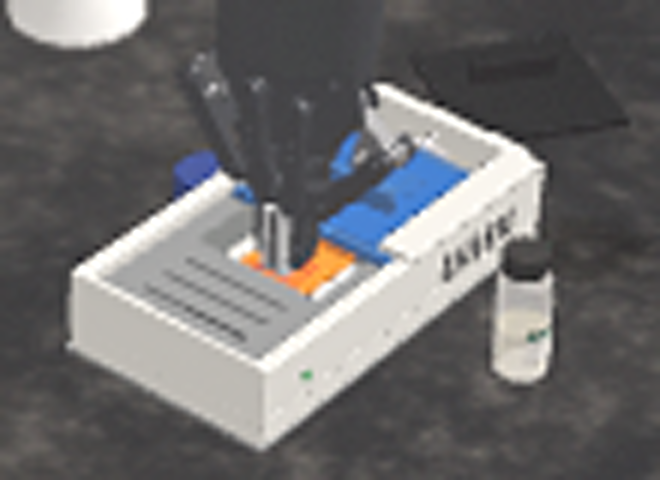

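The fingertips are on the pressed tab (285,265). The cover has jumped forward: its front edge (370,255) is past the lips and there is a gap behind it (430,140). Next I'll lift, go behind the rib and push.

Run:
```python
from h import *
bot.servo_line(U(0,14,19+78),speed=100)
bot.servo_line(U(0,-65,19+78),speed=120)
r=bot.servo_line(U(0,-65,19+49.8),speed=50,until_force=5)
s=bot.read_state(); print(r,s["clock"],s["ee_pos"],s["ft_force"])
if not r:
    r=bot.servo_line(U(0,-20,19+49.5),speed=40,until_force=15)
    s=bot.read_state(); print(r,s["clock"],s["ee_pos"],s["ft_force"])
c=bot.read_camera("scene"); x0,y0=250,185
cv2.imwrite("pics/p4.png",cv2.resize(c["image"][y0:y0+80,x0:x0+110],None,fx=6,fy=6,interpolation=cv2.INTER_CUBIC))
```

```text
False 8.2083 [520.49940521 -82.73697775  68.85079186] [0.27986321 0.96200444 0.01708903]
False 9.4833 [517.89345324 -37.78191225  68.40181579] [ 0.15031533 -0.35742869  0.52716461]
```

View pics/p4.png

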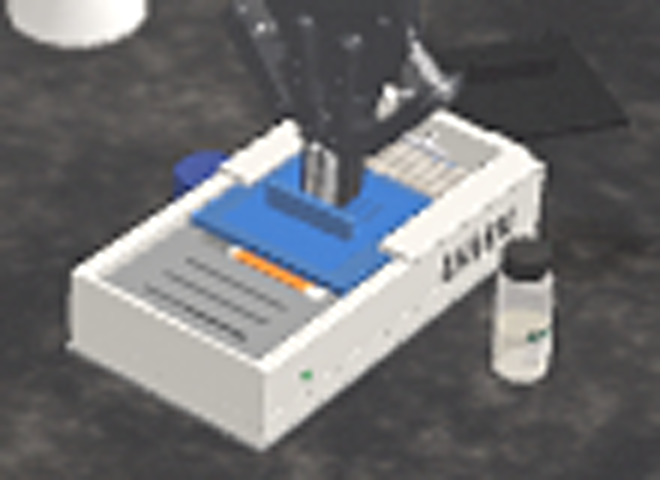

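The cover is sliding flat: its rib (310,210) is ahead of the fingertips (335,175) and the cartridge shows behind. I'll push on to the rest ledge.

Run:
```python
from h import *
r=bot.servo_line(U(0,45,19+49.5),speed=45,until_force=12)
bot.dwell(0.2); s=bot.read_state(); print(r,s["clock"],s["ee_pos"],s["ft_force"], (s["ee_pos"]-O)@uy)
bot.servo_line(U(0,(s["ee_pos"]-O)@uy-10,19+49.5),speed=50)
bot.servo_line(U(0,25,19+100),speed=120)
bot.servo_line(U(0,-150,19+190),speed=250)
c=bot.read_camera("scene"); x0,y0=250,185
cv2.imwrite("pics/p5.png",cv2.resize(c["image"][y0:y0+80,x0:x0+110],None,fx=6,fy=6,interpolation=cv2.INTER_CUBIC))
c=bot.read_camera("top"); m=cv2.inRange(cv2.cvtColor(c["image"],cv2.COLOR_BGR2HSV),(100,120,60),(125,255,255)); m[:219]=0;m[270:]=0;m[:,:250]=0;m[:,350:]=0
k=max(cv2.findContours(m,0,1)[0],key=cv2.contourArea); P=(onplane(c,k.reshape(-1,2),47)-O); print("cover y",(P@uy).min(),(P@uy).max(),bot.read_state()["clock"])
```

```text
False 11.325 [514.48306185  27.04392732  68.49058378] [-0.28310826 -0.02459143  0.09174757] 44.90901101927329
cover y 4.885649063252853 91.92045900760331 13.2833
```

View pics/p5.png

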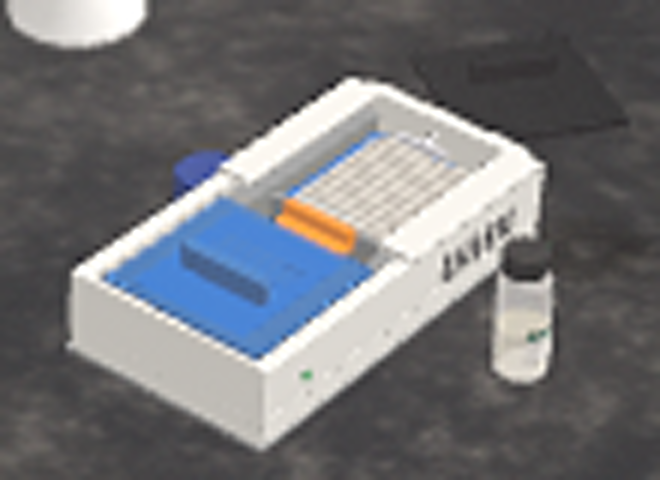

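The cover lies flat on the rest ledge (235,270), at y ≈ 48 mm. The tab tooth (315,225) is up behind it, and the vial and cap are where they were. I'm handing in.

```bash
python3 -c "
from rig import bot
print(bot.finish_job())"
```

```text
the job is handed in; nothing more can be done
None
```

The job is handed in: the tab was pressed, the cover now lies flat on the rest ledge at about y = 48 mm, the tab is up behind it, and the robot clock read about 13 s; no verdict was returned.

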